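# Show the blue sample plate label up

## Task

Slide the roll of masking tape up off the caddy's spindle, where it keeps the glass sample plates in, and leave it lying flat in the plastic basket. Then draw the blue plate out of its slot, fingers off its frosted label end (the end with the small corner notch), and show it label up: its label face turned upwards, tipped at least halfway from upright towards level, over the grey viewing card and well clear of it. Finish holding it there still in the gripper, neither put down nor let go, and leave the orange plate, tin, brush and scraper where they are.

Things in the scene. Friction and masses are not known exactly. Their poses are not given: they have to be found in the camera images.
- caddy: beech block 280 x 84 x 26 mm, fixed; origin under its middle, x along its length, z up. A tape spindle stands on its middle. On either side of that, in line along x, a slot 102 mm long and 10.5 mm wide, floor 10 mm above the bench, holds a plate; slot middles 76 mm from the spindle axis. The roll overhangs the inner 7 mm of both plates, 3 mm above them
- spindle_top (a point): top of the caddy's aluminium tape spindle, on its axis, 100 mm above the bench. The spindle is 28 mm thick down to a 44 mm wide shoulder whose top is 63 mm above the bench; below that a 32 mm stem
- tape_roll: roll of cream masking tape on a card core, loose on the spindle's shoulder: 66 mm outside, 34 mm hole, 24 mm wide, about 80 g; origin at its centre (75 mm above the bench at the start), z along its axis. 37 mm of travel straight up frees it
- blue_plate: blue painted glass plate 100 x 50 x 8 mm, about 100 g, standing on a long edge in either slot, 16 mm deep, its upper 34 mm free, its top edge 60 mm above the bench; origin at its centre. x along the 100 mm towards the frosted end, z along the 50 mm towards the notched long edge (up at the start), y through the 8 mm, out of the label face
- blue_frosted (a point): middle of the blue plate's frosted end on its label face, axes as the plate's. The unpainted frosted end is the last 32 mm of the plate (x from 18 to 50 mm): label face white with three grey lines, back blue, edges pale; a 10 x 10 mm notch is cut from its +x, +z corner. With the notched edge up and the label facing you, it is at your left
- orange_plate: the same kind of plate painted orange, same axes, in the other slot; to be left in it
- grey_card: grey viewing card with white edges, 150 (x) x 110 (y) x 3 mm, fixed flat on the bench; origin under its centre. It lies on one side of the caddy, the basket on the other; which is which varies
- basket: open pale grey plastic basket, 150 (x) x 190 (y) x 50 mm high, walls and floor 4 mm thick, fixed on the bench; origin under its centre
- paint_tin: closed quart paint tin, 108 mm across, 120 mm high, standing; origin under its centre. To be left alone
- brush: flat paint brush with black handle lying on the bench, 185 x 52 x 20 mm, x along its length; origin on the bench near its middle. To be left alone
- scraper: grey steel scraper lying on the bench, 200 x 80 x 18 mm, x along its length; origin on the bench near its middle. To be left alone
Mind the look-alikes: they are no part of the job. Of the things like the blue_plate, leave any that is turquoise or yellow; of the rest the smaller one is meant.

How it is judged:
By the outcome, as a careful person would: the job done as asked, in the order asked, and still so for the second after the job is handed in, while the arm keeps its last pose, push and grip.
It also fails if it takes over 64 s, if anything falls off the work surface, if the arm or the gripper's body presses on something with over 40 N, if the wrist force passes 120 N, or if a joint passes its speed limit or range.

## Robot

A 6-joint arm with a two-finger parallel gripper is mounted at the origin on the work surface. World frame = base frame: x ahead of the robot, y to its left, z up, the work surface at z = 0. Lengths are in m, angles in rad, forces in N, time in s.
With the tool pointing down it reaches from about 0.375 to 0.9 m from the base axis. Payload 3.1 kg.
Tool frame: the origin (TCP) lies between the finger pads; the fingertips stand 8 mm ahead of it and the grasp point (between the pads) lies 11 mm behind it; z points along the fingers, y is the line along which they close (so a half turn about z gives the same grasp; the last joint's range is limited). The gripper opens to 85 mm and grips with 20 to 120 N. Pads are 22 mm wide; open, the fingers measure 114 mm over their backs; the gripper's body (76 mm by 85 mm) begins 54 mm behind the grasp point. The pads swing forward as they close: fully open they stand 13 mm farther back than shut.
Start: joints at [1.062, 0.527, 1.433, -0, 1.181, -0.178], TCP at [0.203, 0.591, 0.239] pointing down, gripper open.
Joint ranges: [-3.08, 3.08], [-0.75, 2.2], [0.22, 2.44], [-1.43, 4.57], [0, 2.65], [-2.85, 2.85]. Speed limits (rad/s): [2.79, 2.79, 3.14, 3.14, 3.14, 3.14].

## Interface

Orientations are given as a unit quaternion [x, y, z, w].
In Python, from station import readout, cams, sign_off gives the robot as it stands.
- The arm moves only by the tool send_rows, never from a script. Its argument "commands" is text: rows parted by semicolons, each of 5 numbers parted by spaces: the finger opening in mm, from 0 to 85.4, then the shift along the tool's x, y, z each as a share of 0.02 m, from -1 to 1, then the turn about the tool's z as a share of 4 degrees, from -1 to 1. In form: grip dx dy dz spin; .... A call has 1 to 20 rows; each row shifts and turns the commanded pose from where the row before left it, along the tool's axes as they then stand; what a row does not reach is not made up. A row lasts 1/12 s, in which the tool goes at most 41.7 mm and 7.16 degrees, less where a joint would pass 70% of its speed; a pose out of reach is approached as far as the arm can. A call with a number of a shift or a turn outside -1 to 1 is refused whole. A call with a gripper value outside its range is refused whole. The fingers move at their own pace and stop on an object; "grip_force" is the grip in N (left out, the last holds). Time passes only in rows, so rows that do not move let the fingers close. It gives the time, the measured TCP pose, the force, the opening and the grip force at its end, in the units of the state.
- readout.sense(): the state, without advancing time (a new reading comes with each control period).
- cams.snapshot(name): name is "side" or "top"; returns a dict with "pixels" (420x560x3 uint8, red, green, blue), "intrinsics" (3x3 intrinsics, pixels), "eye" and "rotation" of the camera in the world. Camera axes: x right, y down, z forward; pixel columns grow to the right and rows downward; lengths in m; the calibration is good to about 2 mm. A picture is of the moment at which its call begins. There is no depth.
- sign_off(): hands the job in; it is judged then, once.
The state is a dict: "t": time; "q": joint angles; "qd": joint speeds; "tau": joint torques, N m; "tcp_pos": TCP position; "tool_rot": TCP orientation; "force": force on the tool from outside, world axes, zero at the start; "ft_torque": the same for the moment, N m; "finger_gap": opening from 0.0 (shut) to 1.0 (fully open); "gripper_force": force on a finger pad.
Only numpy, scipy, OpenCV 4.12 (cv2) and the standard library are available. Lean on these libraries where they do the work, as an engineer would, in place of code of your own. Each camera call takes 0.05 s, during which the arm holds its last target. There are 200 camera calls.

## Working session

There is one attempt and no reset: what is moved stays moved. The work goes in short steps, Python scripts to look and compute and a tool call to move; the robot and the scene stay as the last step left them, time stands still between calls to the robot, and variables do not carry over. Pictures are saved under pics/ and viewed, at most 10 in all, crops included, and the job is handed in when it is done.

Besides the shell and the picture viewer there is one more tool, called after "Call:" by a JSON object that holds its "fn" and its "kwargs", one argument or row to a line. send_rows: Moves the arm, as the interface text tells. Its arguments: {"type":"object","properties":{"commands":{"type":"string"},"grip_force":{"type":"number"}},"required":["commands"]}

```bash
mkdir -p pics; cat > h.py <<'E'
import numpy as np,cv2
from station import readout,cams,sign_off
def snap(n,f=None):
    s=cams.snapshot(n)
    if f: cv2.imwrite('pics/'+f,cv2.cvtColor(np.array(s['pixels']),cv2.COLOR_RGB2BGR))
    return s
def ray(s,u,v):
    d=np.array(s['rotation'])@np.linalg.inv(np.array(s['intrinsics']))@np.array([u,v,1.0])
    return np.array(s['eye']),d/np.linalg.norm(d)
def onz(s,u,v,z):
    e,d=ray(s,u,v); return e+d*(z-e[2])/d[2]
def proj(s,p):
    c=np.array(s['rotation']).T@(np.array(p)-np.array(s['eye'])); k=np.array(s['intrinsics'])@c; return k[:2]/k[2]
E
python3 - <<'E'
from h import *
for n in('top','side'):
    s=snap(n,n+'0.png'); print(n,np.round(s['eye'],3),np.round(s['rotation'],3).tolist(),np.round(s['intrinsics'],1).tolist())
print(readout.sense())
E
```

```text
top [0.474 0.021 1.025] [-0.702, 0.711, -0.026, 0.021] [[418.1, 0.0, 285.5], [0.0, 418.1, 206.2], [0.0, 0.0, 1.0]]
side [0.467 0.724 0.606] [-0.025, 0.894, -0.447, 0.02] [[427.8, 0.0, 276.9], [0.0, 427.8, 206.5], [0.0, 0.0, 1.0]]
{'t': 0.1, 'q': array([ 1.06150681e+00,  5.28398157e-01,  1.43376055e+00,  2.17926850e-05,
        1.18138643e+00, -1.78470861e-01]), 'qd': array([ 0.00227383, -0.003432  , -0.00406061, -0.0002627 ,  0.00049038,
       -0.00085022]), 'tau': array([-5.15566771e-04, -4.43302703e+01, -1.78586000e+01, -2.44568573e-04,
        3.89349356e-03, -1.99039181e-05]), 'tcp_pos': array([0.20265505, 0.59058143, 0.23842045]), 'tool_rot': array([ 1.64660099e-01,  9.86349886e-01, -9.15690969e-04, -3.38619986e-04]), 'force': array([-0.76952459, -0.56195391, -0.75913502]), 'ft_torque': array([-0.03474786,  0.01406503, -0.00492377]), 'gripper_force': 0.0, 'finger_gap': 0.9987501989800319}
```

View pics/top0.png

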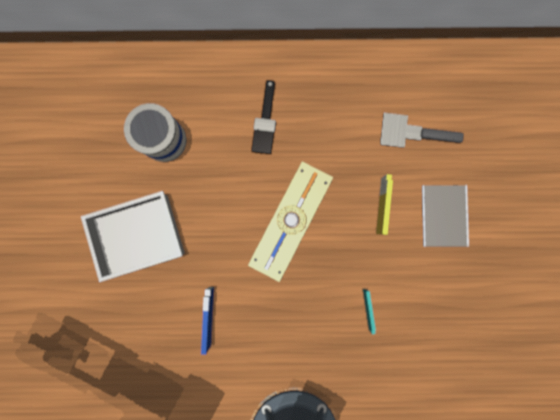

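View pics/side0.png

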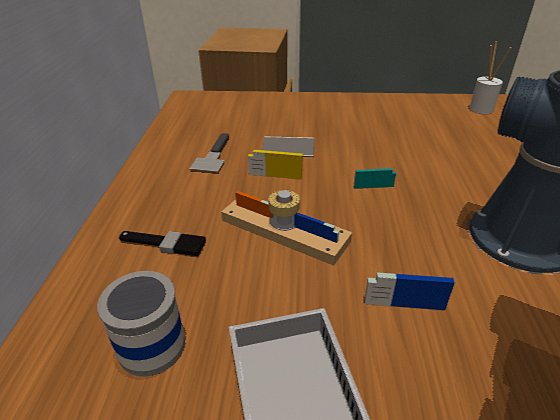

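The top view shows the caddy with the roll at (291,220), an orange plate at (308,188) and a blue plate at (277,250). The basket is at (133,236) and the card at (446,216). Plate look-alikes: a big blue one (207,320), a yellow one (387,205) and a turquoise one (370,312). The blue plate in the caddy slot is the smaller of the two blue ones, so it's the one meant. I'll confirm in a crop.

```bash
sed -i "s/^def ray/from scipy.spatial.transform import Rotation as Ro\ndef ray/; s/np.array(s\['rotation'\])/Ro.from_quat(s['rotation']).as_matrix()/g" h.py
python3 - <<'E'
from h import *
t=snap('top'); s=snap('side')
im=np.array(t['pixels']);hsv=cv2.cvtColor(im,cv2.COLOR_RGB2HSV)
a=cv2.resize(cv2.cvtColor(im[155:290,240:340],cv2.COLOR_RGB2BGR),None,fx=4,fy=4,interpolation=3)
si=np.array(s['pixels']); b=cv2.resize(cv2.cvtColor(si[180:265,215:357],cv2.COLOR_RGB2BGR),None,fx=2.8,fy=2.8,interpolation=3)
c=np.zeros((540,800,3),np.uint8); c[:a.shape[0],:400]=a; c[:b.shape[0],402:402+min(b.shape[1],398)]=b[:,:398]; cv2.imwrite('pics/crop.png',c)
# caddy top, z=.026
m=cv2.inRange(hsv,(20,50,150),(32,160,255)); m[:, :245]=0;m[:,335:]=0
n,l,st,ce=cv2.connectedComponentsWithStats(m); i=1+st[1:,4].argmax(); 
ct=max(cv2.findContours((l==i).astype(np.uint8),0,2)[0],key=cv2.contourArea); r=cv2.minAreaRect(ct); bx=cv2.boxPoints(r)
P=np.array([onz(t,*p,.026) for p in bx]); print('caddy px',bx.round(1).tolist()); print(P.round(4).tolist(),'mid',P.mean(0).round(4),np.linalg.norm(P-np.roll(P,1,0),axis=1).round(3))
for nm,(u,v),z in [('roll/spindle top',(291.5,219.5),.1),('basket c',(133,236),.05),('card',(446,216),.003),('tin',(152,129),.12),('bigblue',(207,320),.06),('yellow',(387,205),.06),('turq',(370,312),.04),('scraper',(422,133),0),('brush',(265,115),0)]:
    print(nm,onz(t,u,v,z).round(3))
for p in [(82,217),(163,193),(182,254),(101,280)]: print('bk',onz(t,*p,.05).round(3))
for p in [(423,185),(466,185),(468,246),(424,246)]: print('card',onz(t,*p,.003).round(3))
E
```

```text
caddy px [[247.10000610351562, 265.1000061035156], [301.29998779296875, 160.60000610351562], [333.29998779296875, 177.1999969482422], [279.1000061035156, 281.70001220703125]]
[[0.4021, 0.1067, 0.026], [0.6508, -0.0257, 0.026], [0.6096, -0.1021, 0.026], [0.3621, 0.0314, 0.026]] mid [0.5062 0.0026 0.026 ] [0.085 0.282 0.087 0.281]
roll/spindle top [0.506 0.002 0.1  ]
basket c [0.475 0.369 0.05 ]
card [ 0.514 -0.38   0.003]
tin [0.708 0.305 0.12 ]
bigblue [0.282 0.196 0.06 ]
yellow [ 0.539 -0.221  0.06 ]
turq [ 0.291 -0.179  0.04 ]
scraper [ 0.721 -0.329  0.   ]
brush [0.771 0.062 0.   ]
bk [0.52  0.488 0.05 ]
bk [0.574 0.3   0.05 ]
bk [0.431 0.255 0.05 ]
bk [0.374 0.441 0.05 ]
card [ 0.591 -0.326  0.003]
card [ 0.589 -0.432  0.003]
card [ 0.44  -0.431  0.003]
card [ 0.441 -0.323  0.003]
```

View pics/crop.png

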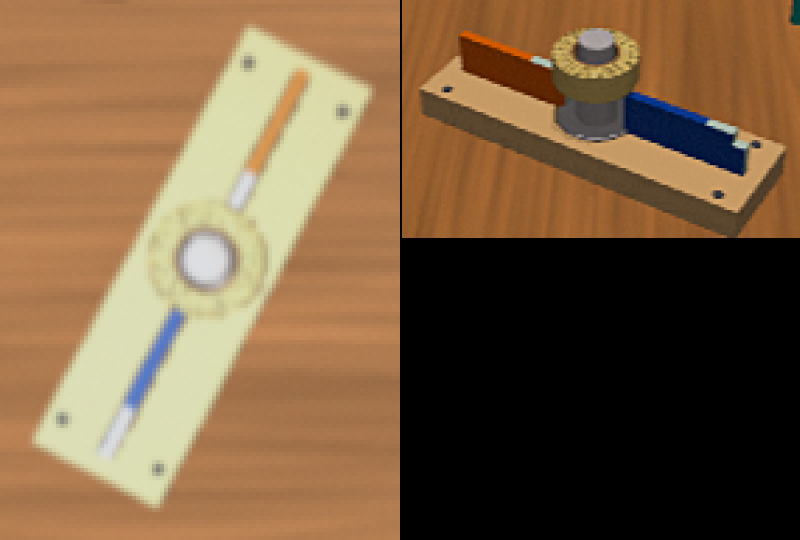

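The crop shows blue's pale frosted end with its notch at the outer end, (105,455) in the crop. The painted end is under the roll, and the blue back faces the side camera. So the label faces away, towards -y. The smaller blue plate in the caddy is the one meant.

The tool can't tilt, so the plan is:
1. Move the roll to the basket.
2. Draw the plate and stand it on free bench.
3. Tip it over label up.
4. Regrip it across its 50 mm width at the painted end and lift it over the card.

```bash
cat >> h.py <<'E'
def plan(p,yaw,pos=None,yaw0=None):
    st=readout.sense(); R=Ro.from_quat(st['tool_rot']).as_matrix()
    y0=np.degrees(np.arctan2(R[1,1],R[0,1])); y=np.radians(yaw)
    ty=np.array([np.cos(y),np.sin(y),0]); tz=np.array([0,0,-1.]); tx=np.cross(ty,tz)
    d=np.array(p)-st['tcp_pos']
    print('t',round(st['t'],2),'tcp',st['tcp_pos'].round(4),'yaw',round(y0,2),'spin',round(((y0-yaw+180)%360-180)/4,2),'dxyz',np.round([d@tx/.02,d@ty/.02,d@tz/.02],2),'gap',round(st['finger_gap']*85.4,1),'F',st['force'].round(1),st['gripper_force'])
E
python3 -c "
from h import *
plan((.506,.002,.17),61.9)"
```

```text
t 0.2 tcp [0.2028 0.5907 0.2387] yaw 71.04 spin 2.29 dxyz [-27.24 -18.83   3.43] gap 85.9 F [ 0.3 -0.4 -0.5] 0.0
```

Call:
{"fn": "send_rows", "kwargs": {
  "commands": "85 0 0 0 .76;85 0 0 0 .76;85 0 0 0 .77;85 -.9 -.63 0 0;85 -.9 -.63 0 0;85 -.9 -.63 0 0;85 -.9 -.63 0 0;85 -.9 -.63 0 0;85 -.9 -.63 0 0;85 -.9 -.63 0 0;85 -.9 -.63 0 0;85 -.9 -.63 0 0;85 -.9 -.63 0 0;85 -.9 -.63 0 0;85 -.9 -.63 0 0;85 -.9 -.63 0 0;85 -.9 -.63 0 0;85 -.9 -.63 0 0;85 -.9 -.63 0 0;85 -.9 -.63 0 0",
  "grip_force": 40
}}

```text
t: 1.87
tcp_pos: [0.3722, 0.257, 0.2393]
tool_rot: [0.243, 0.97, -0.0, -0.0]
force: [-0.0, 0.3, 0.1]
finger_gap: 0.991
gripper_force: 0.0
```

Call:
{"fn": "send_rows", "kwargs": {
  "commands": "85 -.9 -.63 .2 0;85 -.9 -.63 .2 0;85 -.9 -.63 .2 0;85 -.9 -.63 .2 0;85 -.9 -.63 .2 0;85 -.9 -.63 .2 0;85 -.9 -.63 .2 0;85 -.9 -.63 .3 0;85 -.9 -.63 .3 0;85 -.9 -.63 .3 0;85 -.9 -.63 .3 0;85 -.9 -.63 .3 0;85 -.9 -.63 .3 0;85 0 0 0 0;85 0 0 0 0;85 0 0 0 0"
}}

```text
t: 3.2
tcp_pos: [0.5004, 0.0037, 0.1752]
tool_rot: [0.243, 0.97, 0.0, -0.001]
force: [0.3, 0.1, -0.6]
finger_gap: 0.999
gripper_force: 0.0
```

```bash
python3 -c "
from h import *
plan((.506,.002,.063),61.9)
s=snap('side','s1.png')"
```

```text
t 3.2 tcp [0.5004 0.0037 0.1752] yaw 61.87 spin -0.01 dxyz [-0.28  0.06  5.61] gap 85.3 F [ 0.3  0.1 -0.6] 0.0
```

View pics/s1.png

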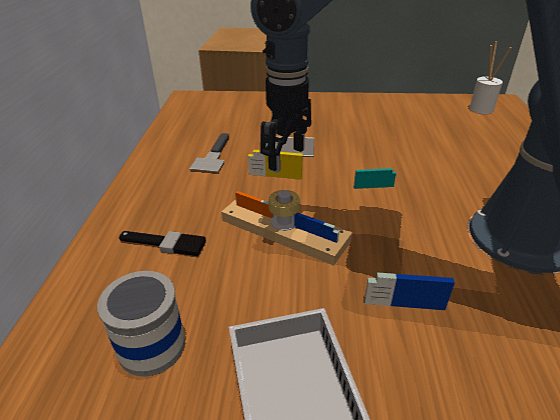

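The gripper is straddling the axis above the roll at (285,200). Next I go down and grip.

Call:
{"fn": "send_rows", "kwargs": {
  "commands": "85 -.28 .06 .6 0;85 0 0 .7 0;85 0 0 .7 0;85 0 0 .7 0;85 0 0 .7 0;85 0 0 .7 0;85 0 0 .6 0;85 0 0 .5 0;85 0 0 .4 0;85 0 0 0 0;85 0 0 0 0;60 0 0 0 0;60 0 0 0 0;60 0 0 0 0;60 0 0 0 0;60 0 0 0 0;60 0 0 0 0;60 0 0 0 0",
  "grip_force": 40
}}

```text
t: 4.75
tcp_pos: [0.5071, 0.0017, 0.0644]
tool_rot: [0.243, 0.97, 0.0, 0.001]
force: [0.1, 1.0, 6.0]
finger_gap: 0.754
gripper_force: 44.2
```

Call:
{"fn": "send_rows", "kwargs": {
  "commands": "60 0 0 -.2 0;60 0 0 -.3 0;60 0 0 -.4 0;60 0 0 -.4 0;60 0 0 -.4 0;60 0 0 -.5 0;60 0 0 -.5 0;60 0 0 -.6 0;60 0 0 -.6 0;60 0 0 -.6 0;60 0 0 -.4 0;60 0 0 0 0;60 0 0 0 0"
}}

```text
t: 5.83
tcp_pos: [0.5069, 0.0016, 0.1619]
tool_rot: [0.243, 0.97, 0.0, 0.001]
force: [0.4, -0.5, -1.2]
finger_gap: 0.753
gripper_force: 44.4
```

```bash
python3 -c "
from h import *
plan((.475,.371,.15),107)
s=snap('side','s2.png')"
```

```text
t 5.83 tcp [0.5069 0.0016 0.1619] yaw 61.89 spin -11.28 dxyz [-3.88 18.13  0.6 ] gap 64.3 F [ 0.4 -0.5 -1.2] 44.36450148001313
```

View pics/s2.png

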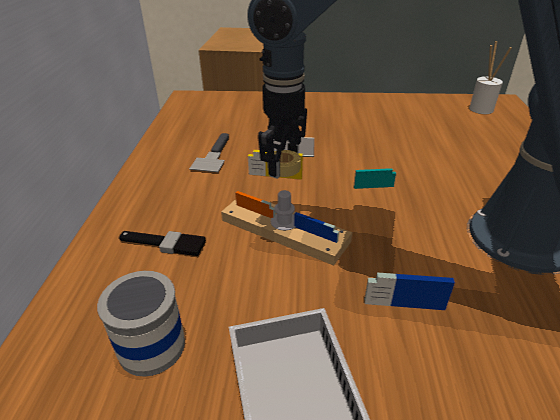

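The roll came off the spindle and is hanging level in the gripper at (280,160). Next I carry it to the basket.

Call:
{"fn": "send_rows", "kwargs": {
  "commands": "60 0 0 0 -.94;60 0 0 0 -.94;60 0 0 0 -.94;60 0 0 0 -.94;60 0 0 0 -.94;60 0 0 0 -.94;60 0 0 0 -.94;60 0 0 0 -.94;60 0 0 0 -.94;60 0 0 0 -.94;60 0 0 0 -.94;60 0 0 0 -.94;60 -.2 .9 0 0;60 -.2 .9 0 0;60 -.2 .9 0 0;60 -.2 .9 0 0;60 -.2 .9 0 0;60 -.2 .9 0 0;60 -.2 .9 0 0;60 -.2 .9 0 0"
}}

```text
t: 7.55
tcp_pos: [0.4943, 0.1495, 0.1603]
tool_rot: [-0.148, 0.989, 0.0, -0.001]
force: [-0.4, -0.3, -0.7]
finger_gap: 0.752
gripper_force: 44.4
```

Call:
{"fn": "send_rows", "kwargs": {
  "commands": "60 -.2 .9 0 0;60 -.2 .9 0 0;60 -.2 .9 0 0;60 -.2 .9 0 0;60 -.2 .9 0 0;60 -.2 .9 0 0;60 -.2 .9 0 0;60 -.2 .9 0 0;60 -.2 .9 0 0;60 -.2 .9 0 0;60 0 .1 0 0;60 0 0 0 0;60 0 0 0 0"
}}

```text
t: 8.63
tcp_pos: [0.4795, 0.3338, 0.1604]
tool_rot: [-0.148, 0.989, -0.001, -0.001]
force: [-0.7, -0.6, -0.4]
finger_gap: 0.749
gripper_force: 44.4
```

```bash
python3 -c "
from h import *
plan((.475,.371,.015),107)"
```

```text
t 8.63 tcp [0.4795 0.3338 0.1604] yaw 107.03 spin 0.01 dxyz [-0.33  1.85  7.27] gap 64.0 F [-0.7 -0.6 -0.4] 44.40767928957939
```

Call:
{"fn": "send_rows", "kwargs": {
  "commands": "60 -.16 .9 .3 0;60 -.16 .9 .5 0;60 0 .05 .6 0;60 0 0 .7 0;60 0 0 .7 0;60 0 0 .7 0;60 0 0 .7 0;60 0 0 .7 0;60 0 0 .6 0;60 0 0 .5 0;60 0 0 .5 0;60 0 0 .4 0;60 0 0 .3 0;60 0 0 0 0;60 0 0 0 0"
}}

```text
t: 9.88
tcp_pos: [0.4754, 0.3717, 0.0171]
tool_rot: [-0.148, 0.989, -0.0, -0.0]
force: [0.1, 0.1, -0.6]
finger_gap: 0.749
gripper_force: 44.4
```

Call:
{"fn": "send_rows", "kwargs": {
  "commands": "60 0 0 .15 0;60 0 0 0 0;72 0 0 0 0;76 0 0 0 0;78 0 0 0 0;80 0 0 0 0;80 0 0 0 0;80 0 0 -.3 0;80 0 0 -.6 0;80 0 0 -.9 0;80 0 0 -.9 0;80 0 0 -.9 0;80 0 0 -.9 0;80 0 0 -.9 0;80 0 0 -.9 0;80 0 0 -.9 0"
}}

```text
t: 11.22
tcp_pos: [0.4754, 0.3717, 0.1605]
tool_rot: [-0.148, 0.989, 0.0, 0.001]
force: [-0.1, -0.3, -0.8]
finger_gap: 0.935
gripper_force: 0.0
```

```bash
python3 - <<'E'
from h import *
t=snap('top','t3.png'); s=snap('side')
# blue plate top edge in top view: z=.06
im=np.array(t['pixels']);hsv=cv2.cvtColor(im,cv2.COLOR_RGB2HSV)
m=cv2.inRange(hsv,(105,90,60),(125,255,255)); m[:,:240]=0;m[:,340:]=0;m[:190]=0;m[300:]=0
p=np.argwhere(m)[:,::-1]; 
if len(p):
    P=np.array([onz(t,*q,.06)[:2] for q in p]); c=P.mean(0); w,v=np.linalg.eigh(np.cov(P.T)); print(len(p),'c',c,'dir',v[:,1],'ext',np.ptp((P-c)@v[:,1]))
spots={'spindle':(.506,.002,.1)}
a=np.array([.882,-.471]);c0=np.array([.5062,.0026])
print('expected plate c',c0-.076*a,'painted edge mid',c0-.06*a)
E
```

```text
73 c [0.45297787 0.0310606 ] dir [-0.8808801   0.47333947] ext 0.06352713968034038
expected plate c [0.439168 0.038396] painted edge mid [0.45328 0.03086]
```

View pics/t3.png

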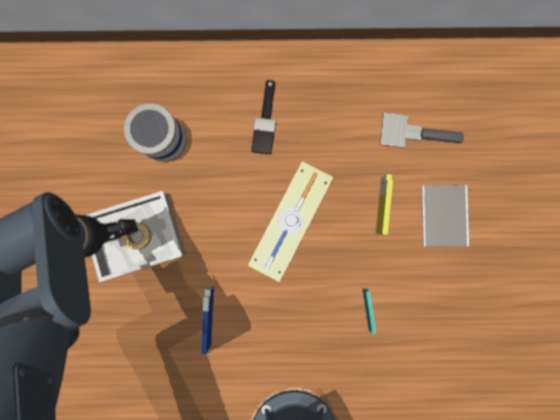

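The roll is lying in the basket at (137,236), and the spindle is bare. The blue paint's top edge fits the caddy geometry to within 1 mm.

Call:
{"fn": "send_rows", "kwargs": {
  "commands": "40 0 0 0 .94;40 0 0 0 .94;40 0 0 0 .94;40 0 0 0 .94;40 0 0 0 .94;40 0 0 0 .94;40 0 0 0 .94;40 0 0 0 .94;40 0 0 0 .94;40 0 0 0 .94;40 0 0 0 .94;40 0 0 0 .94;40 0 0 0 0"
}}

```text
t: 12.4
tcp_pos: [0.4749, 0.3714, 0.1579]
tool_rot: [0.243, 0.97, -0.0, -0.0]
force: [0.0, 0.4, 0.0]
finger_gap: 0.465
gripper_force: 0.0
```

```bash
python3 -c "
from h import *
plan((.4462,.0346,.16),61.8)"
```

```text
t 12.4 tcp [0.4749 0.3714 0.1579] yaw 61.83 spin 0.01 dxyz [ -6.69 -15.52  -0.1 ] gap 39.7 F [0.  0.4 0. ] 0.0
```

Call:
{"fn": "send_rows", "kwargs": {
  "commands": "40 -.39 -.91 0 0;40 -.39 -.91 0 0;40 -.39 -.91 0 0;40 -.39 -.91 0 0;40 -.39 -.91 0 0;40 -.39 -.91 0 0;40 -.39 -.91 0 0;40 -.39 -.91 0 0;40 -.39 -.91 0 0;40 -.39 -.91 0 0;40 -.39 -.91 0 0;40 -.39 -.91 0 0;40 -.39 -.91 0 0;40 -.39 -.91 0 0;40 -.39 -.91 0 0;40 -.39 -.91 0 0;40 -.39 -.91 0 0;40 0 0 0 0;40 0 0 0 0;40 0 0 0 0"
}}

```text
t: 14.07
tcp_pos: [0.4465, 0.0367, 0.1583]
tool_rot: [0.243, 0.97, 0.0, -0.0]
force: [-0.9, -0.3, 0.3]
finger_gap: 0.473
gripper_force: 0.0
```

```bash
python3 -c "
from h import *
plan((.4462,.0346,.04),61.8)"
```

```text
t 14.07 tcp [0.4465 0.0367 0.1583] yaw 61.91 spin 0.03 dxyz [-0.04 -0.1   5.92] gap 40.4 F [-0.9 -0.3  0.3] 0.0
```

Call:
{"fn": "send_rows", "kwargs": {
  "commands": "40 -.04 -.1 .5 0;40 0 0 .7 0;40 0 0 .7 0;40 0 0 .7 0;40 0 0 .7 0;40 0 0 .7 0;40 0 0 .6 0;40 0 0 .5 0;40 0 0 .4 0;40 0 0 .4 0;40 0 0 0 0;20 0 0 0 0;12 0 0 0 0;12 0 0 0 0;5 0 0 0 0;5 0 0 0 0;5 0 0 0 0;5 0 0 0 0",
  "grip_force": 50
}}

```text
t: 15.57
tcp_pos: [0.4468, 0.0341, 0.0409]
tool_rot: [0.243, 0.97, 0.0, 0.001]
force: [0.3, 0.3, 6.2]
finger_gap: 0.081
gripper_force: 49.5
```

Call:
{"fn": "send_rows", "kwargs": {
  "commands": "5 0 0 0 0;5 0 0 -.2 0;5 0 0 -.3 0;5 0 0 -.3 0;5 0 0 -.4 0;5 0 0 -.5 0;5 0 0 -.6 0;5 0 0 -.6 0;5 0 0 -.7 0;5 0 0 -.7 0;5 0 0 -.7 0;5 0 0 -.5 0;5 0 0 -.3 0;5 0 0 0 0;5 0 0 0 0"
}}

```text
t: 16.82
tcp_pos: [0.4463, 0.0342, 0.1567]
tool_rot: [0.243, 0.97, 0.0, 0.0]
force: [0.4, -0.5, -1.8]
finger_gap: 0.083
gripper_force: 48.7
```

```bash
python3 - <<'E'
from h import *
s=snap('side','s4.png')
print('bench edge test', [ (p,proj(s,p).round(0).tolist()) for p in [(.5,-.52,0),(.5,-.6,0),(.4,-.3,0)]])
plan((.50,-.52,.16),61.8)
E
```

```text
bench edge test [((0.5, -0.52, 0), [293.0, 125.0]), ((0.5, -0.6, 0), [294.0, 114.0]), ((0.4, -0.3, 0), [327.0, 161.0])]
t 16.87 tcp [0.446  0.0342 0.1562] yaw 61.89 spin 0.02 dxyz [-15.48 -23.15  -0.19] gap 7.3 F [-0.1  0.9 -1.4] 48.69971573352814
```

View pics/s4.png

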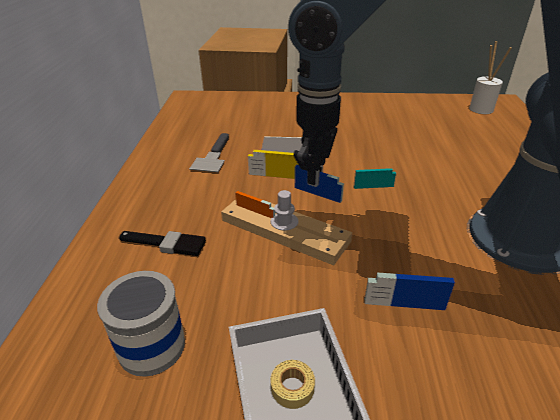

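The blue plate is out and level in the pads at (318,183), gripped on its painted part. The roll lies flat in the basket at (293,383). I turn the tool to yaw 90 and carry the plate to the free bench beyond the card.

Call:
{"fn": "send_rows", "kwargs": {
  "commands": "5 0 0 0 -.88;5 0 0 0 -.88;5 0 0 0 -.88;5 0 0 0 -.88;5 0 0 0 -.88;5 0 0 0 -.88;5 0 0 0 -.88;5 0 0 0 -.87;5 0 0 0 0;5 0 0 0 0",
  "grip_force": 60
}}

```text
t: 17.7
tcp_pos: [0.4459, 0.0343, 0.1556]
tool_rot: [0.001, 1.0, 0.0, -0.001]
force: [-0.1, -0.4, 0.2]
finger_gap: 0.084
gripper_force: 59.8
```

```bash
python3 -c "
from h import *
plan((.508,-.55,.157),90)"
```

```text
t 17.7 tcp [0.4459 0.0343 0.1556] yaw 89.92 spin -0.02 dxyz [ -3.11 -29.21  -0.07] gap 7.2 F [-0.1 -0.4  0.2] 59.79134380817413
```

Call:
{"fn": "send_rows", "kwargs": {
  "commands": "5 -.1 -.9 0 0;5 -.1 -.9 0 0;5 -.1 -.9 0 0;5 -.1 -.9 0 0;5 -.1 -.9 0 0;5 -.1 -.9 0 0;5 -.1 -.9 0 0;5 -.1 -.9 0 0;5 -.1 -.9 0 0;5 -.1 -.9 0 0;5 -.1 -.9 0 0;5 -.1 -.9 0 0;5 -.1 -.9 0 0;5 -.1 -.9 0 0;5 -.1 -.9 0 0;5 -.1 -.9 0 0;5 -.1 -.9 0 0;5 -.1 -.9 0 0;5 -.1 -.9 0 0;5 -.1 -.9 0 0"
}}

```text
t: 19.37
tcp_pos: [0.4862, -0.3267, 0.1558]
tool_rot: [0.001, 1.0, 0.0, -0.0]
force: [0.6, 0.0, -1.7]
finger_gap: 0.084
gripper_force: 59.8
```

Call:
{"fn": "send_rows", "kwargs": {
  "commands": "5 -.1 -.9 0 0;5 -.1 -.9 0 0;5 -.1 -.9 0 0;5 -.1 -.9 0 0;5 -.1 -.9 0 0;5 -.1 -.9 0 0;5 -.1 -.9 0 0;5 -.1 -.9 0 0;5 -.1 -.9 0 0;5 -.1 -.9 0 0;5 -.1 -.9 0 0;5 -.1 -.9 0 0;5 0 -.4 0 0;5 0 0 0 0;5 0 0 0 0;5 0 0 0 0"
}}

```text
t: 20.7
tcp_pos: [0.5101, -0.5484, 0.1558]
tool_rot: [-0.0, 1.0, 0.001, -0.001]
force: [-0.5, -0.3, -1.4]
finger_gap: 0.079
gripper_force: 59.8
```

```bash
python3 -c "
from h import *
plan((.508,-.55,.033),90)"
```

```text
t 20.7 tcp [ 0.5101 -0.5484  0.1558] yaw 90.01 spin 0.0 dxyz [ 0.11 -0.08  6.14] gap 6.8 F [-0.5 -0.3 -1.4] 59.79711592197418
```

Call:
{"fn": "send_rows", "kwargs": {
  "commands": "5 0 0 .5 0;5 0 0 .7 0;5 0 0 .7 0;5 0 0 .7 0;5 0 0 .7 0;5 0 0 .7 0;5 0 0 .6 0;5 0 0 .5 0;5 0 0 .4 0;5 0 0 .3 0;5 0 0 .2 0;5 0 0 .1 0;5 0 0 .05 0;5 0 0 0 0;5 0 0 0 0"
}}

```text
t: 21.95
tcp_pos: [0.5107, -0.5502, 0.0341]
tool_rot: [-0.0, 1.0, -0.001, 0.0]
force: [0.5, 0.0, -0.3]
finger_gap: 0.082
gripper_force: 59.8
```

Call:
{"fn": "send_rows", "kwargs": {
  "commands": "5 0 0 .06 0;5 0 0 .05 0;5 0 0 .05 0;5 0 0 0 0"
}}

```text
t: 22.28
tcp_pos: [0.5106, -0.5501, 0.0311]
tool_rot: [-0.0, 1.0, -0.0, 0.0]
force: [0.2, 0.6, 3.5]
finger_gap: 0.082
gripper_force: 60.3
```

Call:
{"fn": "send_rows", "kwargs": {
  "commands": "10 0 0 0 0;16 0 0 0 0;24 0 0 0 0;32 0 0 0 0;40 0 0 0 0;40 0 0 0 0;40 0 0 -.3 0;40 0 0 -.6 0;40 0 0 -.8 0;40 0 0 -.8 0;40 0 0 -.6 0;10 0 -.8 0 0;0 0 -.8 0 0;0 0 -.9 0 0;0 0 0 0 0;0 0 0 0 0;0 0 0 0 0"
}}

```text
t: 23.7
tcp_pos: [0.5104, -0.5989, 0.0926]
tool_rot: [-0.0, 1.0, 0.0, -0.0]
force: [0.2, 1.1, -0.2]
finger_gap: -0.007
gripper_force: 0.0
```

```bash
python3 - <<'E'
from h import *
s=snap('side'); t=snap('top')
a=cv2.resize(np.array(s['pixels'])[80:180,210:380],None,fx=4,fy=4,interpolation=3)[:300]
a=cv2.resize(np.array(s['pixels'])[70:170,210:370],(640,300),interpolation=3)
b=cv2.resize(np.array(t['pixels'])[170:270,400:560],(480,300),interpolation=3)
c=np.zeros((600,640,3),np.uint8);c[:300,:640]=a;c[300:,:480]=b
cv2.imwrite('pics/c5.png',c[:,:,::-1])
plan((.508,-.60,.045),90)
E
```

```text
t 23.8 tcp [ 0.5106 -0.5984  0.0923] yaw 90.05 spin 0.01 dxyz [ 0.13 -0.08  2.36] gap 0.1 F [ 0.2  0.7 -0.4] 0.0
```

View pics/c5.png

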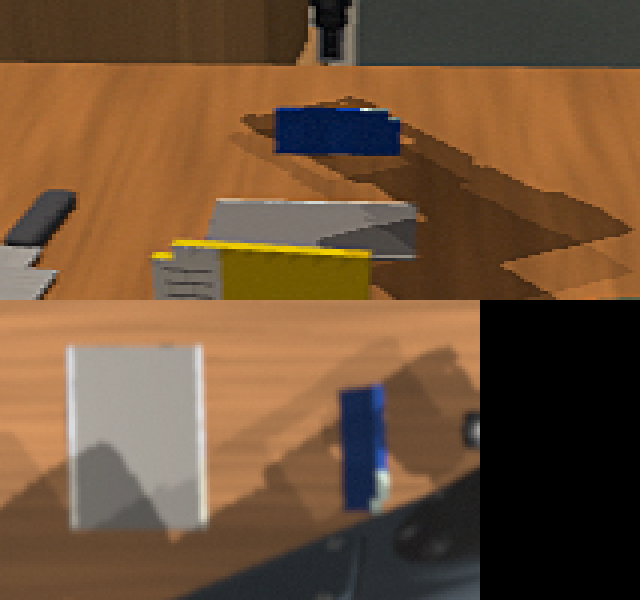

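The plate is standing on the bench: side crop (338,131), top crop (362,448). The shut fingers are behind it on the label side. I lower them and push it over towards +y.

Call:
{"fn": "send_rows", "kwargs": {
  "commands": "0 0 0 .6 0;0 0 0 .7 0;0 0 0 .7 0;0 0 0 .4 0;0 0 0 0 0;0 0 .2 0 0;0 0 .2 0 0;0 0 .2 0 0;0 0 .2 0 0;0 0 .2 0 0;0 0 .15 0 0;0 0 .15 0 0;0 0 .15 0 0;0 0 .15 0 0;0 0 .15 0 0;0 0 .15 0 0;0 0 .15 0 0;0 0 .15 0 0;0 0 .15 0 0;0 0 .15 0 0"
}}

```text
t: 25.47
tcp_pos: [0.5104, -0.5495, 0.0441]
tool_rot: [-0.0, 1.0, 0.0, -0.0]
force: [-0.4, 0.6, -0.2]
finger_gap: -0.001
gripper_force: 0.0
```

```bash
python3 - <<'E'
from h import *
s=snap('side'); t=snap('top')
a=cv2.resize(np.array(s['pixels'])[70:170,210:370],(640,300),interpolation=3)
b=cv2.resize(np.array(t['pixels'])[170:270,400:560],(480,300),interpolation=3)
c=np.zeros((600,640,3),np.uint8);c[:300,:640]=a;c[300:,:480]=b
cv2.imwrite('pics/c6.png',c[:,:,::-1])
plan((.508,-.54,.045),90)
E
```

```text
t 25.57 tcp [ 0.5105 -0.5491  0.0441] yaw 90.03 spin 0.01 dxyz [ 0.12  0.45 -0.05] gap 0.2 F [0.4 1.3 0. ] 0.0
```

View pics/c6.png

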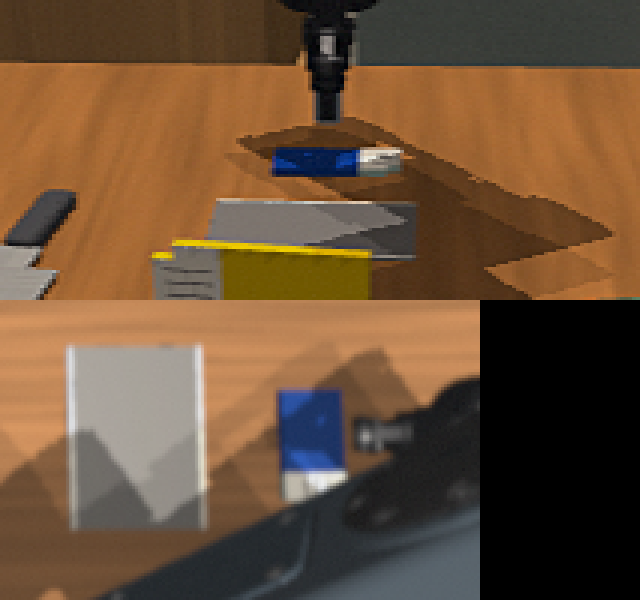

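The plate lies flat with the white frosted label up, at (312,445) in the top crop.

```bash
python3 - <<'E'
from h import *
t=snap('top'); im=np.array(t['pixels']);hsv=cv2.cvtColor(im,cv2.COLOR_RGB2HSV)
m=cv2.inRange(hsv,(105,110,60),(125,255,255)); m[:,:485]=0;m[:,520:]=0;m[:190]=0;m[232:]=0
p=np.argwhere(m)[:,::-1].astype(np.float32); r=cv2.minAreaRect(p); b=cv2.boxPoints(r)
B=np.array([onz(t,*q,.008) for q in b]); print(B.round(4).tolist(),B.mean(0).round(4),np.linalg.norm(B-np.roll(B,1,0),axis=1).round(3))
c=np.array([onz(t,*q,.008) for q in p]).mean(0); print(c)
g=c+np.array([.009,0,0])
plan((g[0],g[1],.1),90)
E
```

```text
[[0.5486, -0.4944, 0.008], [0.548, -0.5435, 0.008], [0.4868, -0.5405, 0.008], [0.4875, -0.4916, 0.008]] [ 0.5177 -0.5175  0.008 ] [0.061 0.049 0.061 0.049]
[ 0.51853352 -0.51800216  0.008     ]
t 25.62 tcp [ 0.5105 -0.5495  0.0441] yaw 90.02 spin 0.01 dxyz [-0.85  1.57 -2.8 ] gap 0.1 F [ 1.1 -0.  -0.5] 0.0
```

Call:
{"fn": "send_rows", "kwargs": {
  "commands": "0 0 0 -.8 0;0 0 0 -.9 0;40 0 0 -.9 0;60 -.45 .8 0 .6;60 -.4 .77 0 0;60 0 0 0 0;60 0 0 0 0;60 0 0 0 0"
}}

```text
t: 26.28
tcp_pos: [0.528, -0.5183, 0.0958]
tool_rot: [0.02, 1.0, 0.0, -0.0]
force: [-1.0, -0.7, -0.6]
finger_gap: 0.704
gripper_force: 0.0
```

```bash
python3 - <<'E'
from h import *
plan((.5275,-.5185,.025),87.5)
E
```

```text
t 26.28 tcp [ 0.528  -0.5183  0.0958] yaw 87.69 spin 0.05 dxyz [ 0.02 -0.01  3.54] gap 60.1 F [-1.  -0.7 -0.6] 0.0
```

Call:
{"fn": "send_rows", "kwargs": {
  "commands": "62 0 0 .5 0;62 0 0 .6 0;62 0 0 .6 0;62 0 0 .6 0;62 0 0 .5 0;62 0 0 .4 0;62 0 0 .3 0;62 0 0 .2 0;62 0 0 .1 0;62 0 0 0 0;62 0 0 0 0"
}}

```text
t: 27.2
tcp_pos: [0.5284, -0.519, 0.0206]
tool_rot: [0.021, 1.0, -0.0, 0.0]
force: [0.0, -0.7, 0.2]
finger_gap: 0.725
gripper_force: 0.0
```

Call:
{"fn": "send_rows", "kwargs": {
  "commands": "62 0 0 .15 0;62 0 0 .15 0;62 0 0 .1 0;62 0 0 0 0;62 0 0 0 0"
}}

```text
t: 27.62
tcp_pos: [0.528, -0.5186, 0.0119]
tool_rot: [0.021, 1.0, 0.0, -0.0]
force: [0.3, 0.6, 1.0]
finger_gap: 0.727
gripper_force: 0.0
```

Call:
{"fn": "send_rows", "kwargs": {
  "commands": "62 0 0 .1 0;62 0 0 .1 0;62 0 0 0 0;62 0 0 0 0"
}}

```text
t: 27.95
tcp_pos: [0.528, -0.5186, 0.0078]
tool_rot: [0.021, 1.0, 0.0, -0.0]
force: [0.0, 0.8, 0.4]
finger_gap: 0.725
gripper_force: 0.0
```

Call:
{"fn": "send_rows", "kwargs": {
  "commands": "62 0 0 .1 0;62 0 0 .1 0;62 0 0 0 0;62 0 0 0 0"
}}

```text
t: 28.28
tcp_pos: [0.5279, -0.5186, 0.0038]
tool_rot: [0.021, 1.0, 0.0, -0.0]
force: [0.2, 0.4, 0.0]
finger_gap: 0.73
gripper_force: 0.0
```

Call:
{"fn": "send_rows", "kwargs": {
  "commands": "58 0 0 0 0;54 0 0 0 0;50 0 0 0 0;44 0 0 0 0;44 0 0 0 0;44 0 0 0 0;44 0 0 0 0",
  "grip_force": 60
}}

```text
t: 28.87
tcp_pos: [0.5286, -0.5194, 0.0056]
tool_rot: [0.021, 1.0, -0.001, 0.001]
force: [-0.8, 0.1, 5.2]
finger_gap: 0.566
gripper_force: 62.3
```

Call:
{"fn": "send_rows", "kwargs": {
  "commands": "44 0 0 -.2 0;44 0 0 -.3 0;44 0 0 -.4 0;44 0 0 -.5 0;44 0 0 -.6 0;44 0 0 -.7 0;44 0 0 -.8 0;44 0 0 -.8 0;44 0 0 -.8 0;44 0 0 -.8 0;44 0 0 -.7 0;44 0 0 -.5 0;44 0 0 0 0;44 0 0 0 0"
}}

```text
t: 30.03
tcp_pos: [0.5282, -0.519, 0.1471]
tool_rot: [0.021, 1.0, -0.001, 0.0]
force: [0.3, 0.9, -1.0]
finger_gap: 0.563
gripper_force: 61.3
```

```bash
python3 - <<'E'
from h import *
plan((.542,-.378,.145),87.6)
E
```

```text
t 30.03 tcp [ 0.5282 -0.519   0.1471] yaw 87.61 spin 0.0 dxyz [-0.39  7.07  0.11] gap 48.1 F [ 0.3  0.9 -1. ] 61.28673703176901
```

Call:
{"fn": "send_rows", "kwargs": {
  "commands": "44 -.03 .3 0 0;44 -.03 .5 0 0;44 -.04 .7 0 0;44 -.04 .8 0 0;44 -.04 .8 0 0;44 -.04 .8 0 0;44 -.04 .8 0 0;44 -.04 .8 0 0;44 -.04 .7 0 0;44 -.04 .5 0 0;44 -.01 .37 0 0;44 0 0 0 0;44 0 0 0 0;44 0 0 0 0;44 0 0 0 0;44 0 0 0 0"
}}

```text
t: 31.37
tcp_pos: [0.5416, -0.3787, 0.1461]
tool_rot: [0.021, 1.0, -0.0, 0.0]
force: [-0.3, 0.3, -2.1]
finger_gap: 0.563
gripper_force: 61.3
```

```bash
python3 - <<'E'
from h import *
s=snap('side'); t=snap('top')
c=np.zeros((600,800,3),np.uint8)
c[:300,:400]=cv2.resize(np.array(s['pixels']),(400,300),interpolation=3)
c[:300,400:]=cv2.resize(np.array(t['pixels']),(400,300),interpolation=3)
c[300:,:]=cv2.resize(np.array(s['pixels'])[90:180,180:420],(800,300),interpolation=3)
cv2.imwrite('pics/c7.png',c[:,:,::-1])
plan((.542,-.378,.145),87.6)
E
```

```text
t 31.47 tcp [ 0.5416 -0.3784  0.1461] yaw 87.56 spin -0.01 dxyz [-0.02  0.02  0.05] gap 48.1 F [ 0.1  1.  -0.9] 61.2949813879095
```

View pics/c7.png

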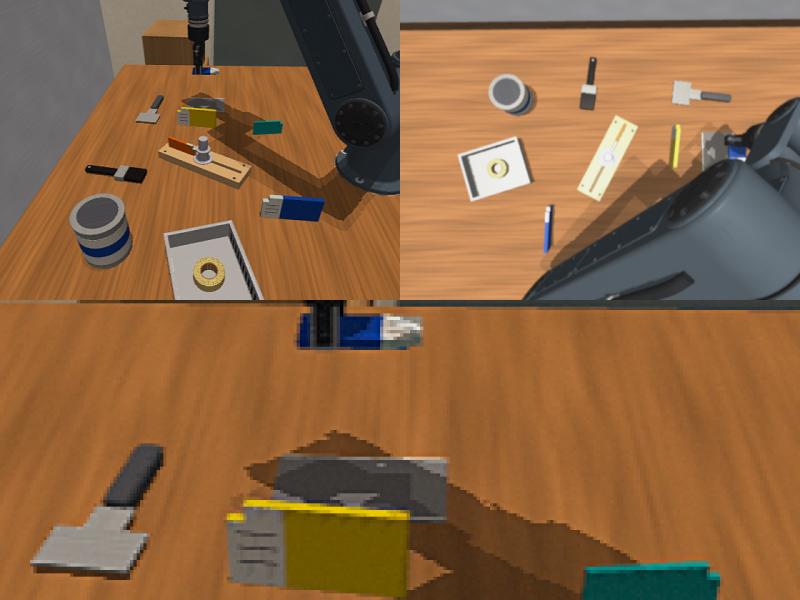

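The plate is held level and label up over the card at (360,330). The fingers are on the paint, the white label end is free, and everything else is in place.

```bash
python3 -c "
from h import *
print(sign_off())"
```

```text
the job is handed in; nothing more can be done
None
```

I handed the job in at about 31.5 s: the tape roll lies flat in the basket, and the gripper holds the blue plate level and label up about 14 cm over the grey card, gripped on its painted part; because the tool can't tilt, I stood the plate on the bench, tipped it over and regripped it on the way.

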